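# Sort salvaged film capacitors and heatsinks into their trays

### The arm

A 6-joint arm with a two-finger parallel gripper is mounted at the origin on a cart in front of the work surface, level with it; the furniture and walls round the work are solid. World frame = base frame: x ahead of the robot, y to its left, z up, the work surface at z = 0. Lengths are in mm, angles in rad, forces in N, time in s.
With the tool pointing down it reaches from about 350 to 875 mm from the base axis. Payload 15.5 kg.
Tool frame: the origin (TCP) lies between the finger pads; the fingertips stand 8 mm ahead of it and the grasp point (between the pads) lies 11 mm behind it; z points along the fingers, y is the line along which they close (so a half turn about z gives the same grasp; the last joint's range is limited). The gripper opens to 85 mm and grips with 20 to 120 N. Pads are 22 mm wide; open, the fingers measure 114 mm over their backs; the gripper's body (76 mm by 85 mm) begins 54 mm behind the grasp point. The pads swing forward as they close: fully open they stand 13 mm farther back than shut.
Start: joints at [1.129, 0.494, 1.345, -0, 1.302, -0.096], TCP at [212.427, 587.794, 239.277] pointing down, gripper open.
Joint ranges: [-2.91, 2.91], [-0.82, 2.16], [0.22, 2.67], [-1.22, 4.37], [0.12, 2.79], [-3.08, 3.08]. Speed limits (rad/s): [1.89, 1.89, 2.57, 3.01, 3.01, 3.01].

### API

Orientations are given as a 3x3 rotation matrix whose columns are the frame's x, y, z axes.
In Python, from station import ctrl gives the robot as it stands. The module is installed in compiled form; this text tells all that it offers.
- The arm moves only by the tool play_rows, never from a script. Its argument "steps" is a list of rows, each a list of 7 numbers: the shift along the world's x, y, z in m, then the turn, a rotation vector about the world's x, y, z in degrees, then the closure, from 0 (fully open) to 1 (shut). A call has 1 to 8 rows; each row is the pose to reach, as a shift and turn from the pose commanded when the call began; what a row does not reach only later rows make up. A row lasts 1/12 s, in which the tool goes at most 41.7 mm and 7.16 degrees, less where a joint would pass 70% of its speed; a pose out of reach is approached as far as the arm can. A call with a gripper value outside its range is refused whole. The fingers move at their own pace and stop on an object; "grip_force" is the grip in N (left out, the last holds). Time passes only in rows, so rows that repeat a pose let the fingers close. It gives the time, the measured TCP pose, the force, the opening and the grip force at its end, in the units of the state.
- ctrl.sense(): the state, without advancing time (a new reading comes with each control period).
- ctrl.camera(name): name is "scene" or "side" or "wrist"; returns the picture (384x512x3 uint8, blue, green, red); there is no depth.
- ctrl.camera_model(name): a dict with "fx", "fy", "cx", "cy" (pixels), "camera_from_world" (4x4, takes a point from world to camera coordinates); the wrist camera has in their place "T_tool_cam" (4x4, takes a point from camera to tool coordinates, whose origin is the TCP and whose axes are the flange's). Camera axes: x right, y down, z forward; pixel columns grow to the right and rows downward; lengths in mm; the calibration is good to about 2 mm. A picture is of the moment at which its call begins: read the wrist's pose just before it. camera_model takes no time and is no camera call.
- ctrl.finish_job(): hands the job in; it is judged then, once.
The state is a dict: "t": time; "joints": joint angles; "joint_vel": joint speeds; "tau": joint torques, N m; "tool_pos": TCP position; "tool_rot": TCP orientation; "contact_force": force on the tool from outside, world axes, zero at the start; "torque": the same for the moment, N m; "opening": finger opening in mm; "grip_force": force on a finger pad.
Only numpy, scipy, OpenCV 4.12 (cv2) and the standard library are available. Lean on these libraries where they do the work, as an engineer would, in place of code of your own. Each camera call takes 0.05 s, during which the arm holds its last target. There are 200 camera calls.

### The job

Sort the parts salvaged from the amplifier board: put the two loose red film capacitors in the yellow tray and the two black finned heatsinks in the blue tray, one part to each bay, standing upright and flat on the bay's floor. Leave the relay, the battery and the fuse holder where they are.

Things in the scene. Friction and masses are not known exactly. Their poses are not given: they have to be found in the camera images.
- film_a: One red block-shaped film capacitor standing loose on the bench, 20 mm (x) by 42 mm (y) by 30 mm high (z). Origin: centre of its underside, z up. Grip it from above across the 20 mm width (its x axis).
- film_b: The other red block-shaped film capacitor standing loose on the bench, 20 mm (x) by 42 mm (y) by 30 mm high (z). Origin: centre of its underside, z up. Grip it from above across the 20 mm width (its x axis). Interchangeable with film_a.
- sink_a: One black finned heatsink with a transistor on it, loose, 22 mm (x; 28 mm with the transistor) by 50 mm (y) by 30 mm high. Back plate at x = -8 to -4 mm, fins run from there to x = +14 mm, so between the gripping faces its middle is at x = +3 mm. Origin on its underside, z up. Grip it from above across x: plate against fin ends.
- sink_b: The other black finned heatsink with a transistor on it, loose, 22 mm (x; 28 mm with the transistor) by 50 mm (y) by 30 mm high. Back plate at x = -8 to -4 mm, fins run from there to x = +14 mm, so between the gripping faces its middle is at x = +3 mm. Origin on its underside, z up. Grip it from above across x: plate against fin ends. Interchangeable with sink_a.
- tray_yellow: Yellow shallow sorting tray, fixed to the bench, 149 mm along its y axis, 46 mm along its x, 8 mm high. Origin: centre of its underside. Its floor is 3 mm above the bench; a 3 mm thick rim and a 3 mm thick cross rib at y = 0 (all with tops 8 mm above the bench) divide it into two bays, each 70 mm long (y) by 40 mm wide (x) inside, centred at y = +36.5 mm and y = -36.5 mm, x = 0. A part fits a bay only with its long side along the tray's y.
- tray_blue: Blue shallow sorting tray, fixed to the bench, 149 mm along its y axis, 46 mm along its x, 8 mm high. Origin: centre of its underside. Its floor is 3 mm above the bench; a 3 mm thick rim and a 3 mm thick cross rib at y = 0 (all with tops 8 mm above the bench) divide it into two bays, each 70 mm long (y) by 40 mm wide (x) inside, centred at y = +36.5 mm and y = -36.5 mm, x = 0. A part fits a bay only with its long side along the tray's y.
- relay: Plug-in relay in a clear cover with a dark foot, 21 x 28 x 34 mm high, loose. Origin: centre of its underside. A bystander: leave it where it is.
- battery: Upright block battery, dark with an orange band, 18 x 27 x 48 mm high, loose. Origin: centre of its underside. A bystander: leave it where it is.
- fuse_holder: Black inline fuse holder lying flat, 15 x 60 (y) x 15 mm high, loose. Origin: centre of its underside. A bystander: leave it where it is.
Mind the look-alikes: they are no part of the job. Leave any green look-alike of the sink_a alone. What is shaped like the film_b but purple is not meant.

How it is judged (in metres and radians):
At the end, for the whole second after the job is handed in: One film capacitor in each yellow bay, one heatsink in each blue bay: origin within 15 mm of the bay's middle across the tray and 17.5 mm along it, underside within 3 mm of the bay floor, upright within 0.08 rad, at rest; the relay, battery and fuse holder within 20 mm of where they stood ((((x of film_a in the frame of tray_yellow between -0.015 and 0.015 m and y of film_a in the frame of tray_yellow between 0.019 and 0.054 m and z of film_a in the frame of tray_yellow below 0.006 m and angle between film_a's own z axis and vertical below 0.08 rad and linear speed of film_a below 0.02 m/s) and (x of film_b in the frame of tray_yellow between -0.015 and 0.015 m and y of film_b in the frame of tray_yellow between -0.054 and -0.019 m and z of film_b in the frame of tray_yellow below 0.006 m and angle between film_b's own z axis and vertical below 0.08 rad and linear speed of film_b below 0.02 m/s)) or ((x of film_a in the frame of tray_yellow between -0.015 and 0.015 m and y of film_a in the frame of tray_yellow between -0.054 and -0.019 m and z of film_a in the frame of tray_yellow below 0.006 m and angle between film_a's own z axis and vertical below 0.08 rad and linear speed of film_a below 0.02 m/s) and (x of film_b in the frame of tray_yellow between -0.015 and 0.015 m and y of film_b in the frame of tray_yellow between 0.019 and 0.054 m and z of film_b in the frame of tray_yellow below 0.006 m and angle between film_b's own z axis and vertical below 0.08 rad and linear speed of film_b below 0.02 m/s))) and (((x of sink_a in the frame of tray_blue between -0.015 and 0.015 m and y of sink_a in the frame of tray_blue between 0.019 and 0.054 m and z of sink_a in the frame of tray_blue below 0.006 m and angle between sink_a's own z axis and vertical below 0.08 rad and linear speed of sink_a below 0.02 m/s) and (x of sink_b in the frame of tray_blue between -0.015 and 0.015 m and y of sink_b in the frame of tray_blue between -0.054 and -0.019 m and z of sink_b in the frame of tray_blue below 0.006 m and angle between sink_b's own z axis and vertical below 0.08 rad and linear speed of sink_b below 0.02 m/s)) or ((x of sink_a in the frame of tray_blue between -0.015 and 0.015 m and y of sink_a in the frame of tray_blue between -0.054 and -0.019 m and z of sink_a in the frame of tray_blue below 0.006 m and angle between sink_a's own z axis and vertical below 0.08 rad and linear speed of sink_a below 0.02 m/s) and (x of sink_b in the frame of tray_blue between -0.015 and 0.015 m and y of sink_b in the frame of tray_blue between 0.019 and 0.054 m and z of sink_b in the frame of tray_blue below 0.006 m and angle between sink_b's own z axis and vertical below 0.08 rad and linear speed of sink_b below 0.02 m/s))) and distance of each of relay, battery, fuse_holder from where it was at the start of the episode below 0.02 m); the robot touches nothing.
It fails at once if the relay, battery or fuse holder is pushed more than 25 mm, or knocked over (distance of any of relay, battery, fuse_holder from where it was at the start of the episode above 0.025 m or angle between any of relay, battery, fuse_holder's own z axis and vertical above 0.6 rad).
It also fails if it takes over 88 s, if anything falls off the work surface, if the arm or the gripper's body presses on something with over 40 N, if the wrist force passes 120 N, or if a joint passes its speed limit or range.

## Working session

There is one attempt and no reset: what is moved stays moved. The work goes in short steps, Python scripts to look and compute and a tool call to move; the robot and the scene stay as the last step left them, time stands still between calls to the robot, and variables do not carry over. Pictures are saved under pics/ and viewed, at most 14 in all, crops included, and the job is handed in when it is done.

Besides the shell and the picture viewer there is one more tool, called after "Emit:" by a JSON object that holds its "fn" and its "kwargs". play_rows: Moves the arm, as the interface text tells. Its arguments: {"type":"object","properties":{"steps":{"type":"array","items":{"type":"array","items":{"type":"number"}}},"grip_force":{"type":"number"}},"required":["steps"]}

```bash
mkdir -p pics; python3 - <<'E'
from station import ctrl
import cv2,numpy as np
s=ctrl.sense();print(s['t'],s['tool_pos'],np.round(s['tool_rot'],3).tolist(),s['opening'])
ims=[]
for n in("scene","side","wrist"):
    im=ctrl.camera(n);cv2.imwrite(f"pics/{n}0.png",im);m=ctrl.camera_model(n);print(n,{k:np.round(v,3).tolist() for k,v in m.items()})
E
```

```text
0.0 [212.24771256 587.46660925 238.67538224] [[-0.94, 0.34, -0.001], [0.34, 0.94, -0.001], [0.0, -0.001, -1.0]] 85.2114784639058
scene {'fx': 416.934, 'fy': 416.934, 'cx': 251.069, 'cy': 198.758, 'camera_from_world': [[-0.796, -0.604, 0.019, 314.176], [-0.277, 0.337, -0.9, 242.304], [0.537, -0.722, -0.436, 502.23], [0.0, 0.0, 0.0, 1.0]]}
side {'fx': 461.328, 'fy': 461.328, 'cx': 252.223, 'cy': 193.215, 'camera_from_world': [[0.965, -0.263, 0.002, -532.734], [-0.134, -0.499, -0.856, 19.097], [0.226, 0.826, -0.516, 1144.93], [0.0, 0.0, 0.0, 1.0]]}
wrist {'fx': 328.073, 'fy': 328.073, 'cx': 257.328, 'cy': 189.94, 'T_tool_cam': [[-0.001, -0.954, -0.299, 78.122], [1.0, -0.001, -0.0, 0.784], [-0.0, -0.299, 0.954, -135.116], [0.0, 0.0, 0.0, 1.0]]}
```

View pics/scene0.png

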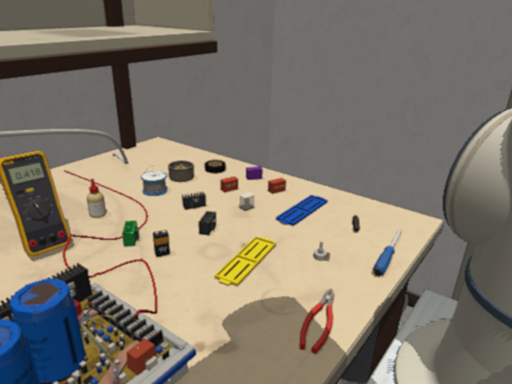

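View pics/side0.png

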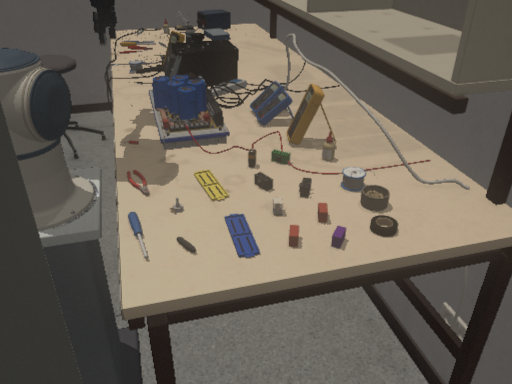

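View pics/wrist0.png

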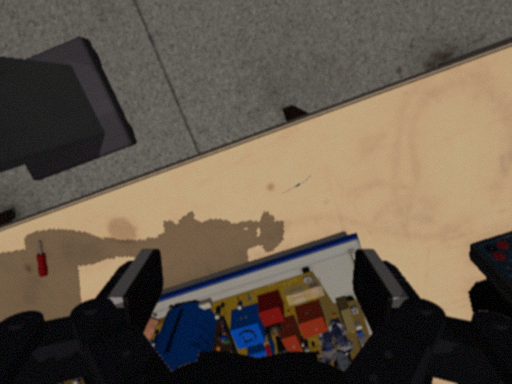

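Scene view: yellow tray (246,262), blue tray (302,210), red caps (230,184) and (277,185), sinks (194,201) and (207,222), relay (246,202), battery (161,243), fuse holder (355,223). The green (130,233) and purple (254,173) parts are look-alikes. The side view agrees. The wrist camera shows only the amplifier board.

```bash
cat > h.py <<'E'
from station import ctrl
import cv2,numpy as np
def ray(name,px,z,s=None):
    m=ctrl.camera_model(name)
    d=np.array([(px[0]-m['cx'])/m['fx'],(px[1]-m['cy'])/m['fy'],1.])
    if name=='wrist':
        T=np.array(m['T_tool_cam']);R=np.array(s['tool_rot']);p=np.array(s['tool_pos'])
        o=R@T[:3,3]+p; d=R@T[:3,:3]@d
    else:
        M=np.array(m['camera_from_world']);R=M[:3,:3];o=-R.T@M[:3,3];d=R.T@d
    return (o+d*(z-o[2])/d[2])[:2]
def masks(im):
    h=cv2.cvtColor(im,cv2.COLOR_BGR2HSV)
    H,S,V=[h[...,i].astype(int) for i in range(3)]
    return dict(red=((H<6)|(H>174))&(S>140)&(V>60),yel=(H>24)&(H<34)&(S>170)&(V>70),blue=(H>105)&(H<125)&(S>150)&(V>60),dark=(V<75))
def blobs(m,amin):
    n,l,st,c=cv2.connectedComponentsWithStats(m.astype(np.uint8))
    return [(i,st[i],c[i],l==i) for i in range(1,n) if st[i][4]>=amin]
E
python3 - <<'E'
from h import *
for n in('scene','side'):
    im=cv2.imread(f'pics/{n}0.png');M=masks(im)
    for k,z in(('red',15),('yel',6),('blue',6),('dark',15)):
        for i,st,c,_ in blobs(M[k],30):
            if st[4]<2000:
                p=ray(n,c,z)
                if 250<np.hypot(*p)<1000 and p[0]>150:print(n,k,st,np.round(c),np.round(p))
E
```

```text
scene red [222 178  15  13 121] [229. 184.] [ 655. -251.]
scene red [269 179  16  13 116] [276. 185.] [ 559. -319.]
scene red [ 90 180   8  13  64] [ 93. 187.] [889. -28.]
scene red [ 58 230   8   8  48] [ 61. 234.] [749. 136.]
scene red [ 63 235  12  33  68] [ 66. 250.] [690. 161.]
scene red [ 29 239   8   8  50] [ 32. 243.] [759. 187.]
scene red [134 259  23  56 139] [149. 291.] [484. 146.]
scene red [ 89 264  34  14  41] [104. 271.] [582. 158.]
scene red [ 75 300   7  15  59] [ 78. 307.] [537. 235.]
scene red [300 303  23  47 272] [308. 324.] [252.  55.]
scene yel [ 216  237   59   48 1216] [245. 261.] [426. -23.]
scene blue [277 196  49  29 613] [301. 210.] [ 451. -257.]
scene blue [375 248  18  26 142] [385. 260.] [ 230. -185.]
scene blue [154 350  41  34 231] [175. 368.] [348. 220.]
scene blue [ 90 378   8   6  31] [ 94. 381.] [412. 295.]
scene dark [443 123  42 102 285] [453. 177.] [ 229. -655.]
scene dark [170 162  22   6  72] [180. 164.] [ 843. -269.]
scene dark [205 162  20  11 141] [215. 168.] [ 751. -307.]
scene dark [169 167  24  14 255] [181. 174.] [ 788. -218.]
scene d
[... 1574 characters left out ...]
 108.] [775. 420.]
side dark [300 100   7  13  43] [303. 106.] [857. 419.]
side dark [288 112  13  26 103] [294. 124.] [771. 269.]
side dark [194 132  34   9  93] [210. 137.] [479. 237.]
side dark [161 137  32   8  95] [177. 140.] [378. 237.]
side dark [272 153  17  11 122] [280. 158.] [645.  42.]
side dark [249 159   6   8  45] [251. 162.] [560.  36.]
side dark [255 175  17  15 136] [264. 183.] [559. -85.]
side dark [300 185  10  12  75] [304. 191.] [ 647. -149.]
side dark [367 197  17   8  32] [373. 200.] [ 795. -233.]
side dark [370 216  27  20 286] [383. 228.] [ 759. -345.]
side dark [332 235  12  13  89] [337. 241.] [ 639. -365.]
side dark [177 238  18  14  45] [186. 246.] [ 327. -297.]
```

Emit:
{"fn": "play_rows", "kwargs": {"steps": [[0, 0, 0.04, 0, 0, 0, 0], [0.014, -0.025, 0.07, 0, 0, 0, 0], [0.028, -0.062, 0.08, 0, 0, 0, 0], [0.042, -0.1, 0.08, 0, 0, 0, 0], [0.056, -0.137, 0.08, 0, 0, 0, 0], [0.07, -0.175, 0.08, 0, 0, 0, 0], [0.084, -0.212, 0.08, 0, 0, 0, 0], [0.098, -0.25, 0.08, 0, 0, 0, 0]]}}

```text
t: 0.82
tool_pos: [310.5, 336.0, 319.2]
tool_rot: [[-0.941, 0.34, 0.0], [0.34, 0.941, -0.0], [-0.0, -0.0, -1.0]]
contact_force: [2.1, -0.4, 0.7]
opening: 85.5
grip_force: 0.0
```

Emit:
{"fn": "play_rows", "kwargs": {"steps": [[0.014, -0.038, 0, 0, 0, 0, 0], [0.028, -0.075, 0, 0, 0, 0, 0], [0.042, -0.112, 0, 0, 0, 0, 0], [0.056, -0.15, 0, 0, 0, 0, 0], [0.07, -0.188, 0, 0, 0, 0, 0], [0.084, -0.225, 0, 0, 0, 0, 0], [0.098, -0.262, 0, 0, 0, 0, 0], [0.112, -0.3, 0, 0, 0, 0, 0]]}}

```text
t: 1.48
tool_pos: [422.5, 35.9, 319.4]
tool_rot: [[-0.94, 0.34, 0.0], [0.34, 0.94, 0.0], [-0.0, 0.0, -1.0]]
contact_force: [1.5, 1.5, -0.1]
opening: 85.6
grip_force: 0.0
```

Emit:
{"fn": "play_rows", "kwargs": {"steps": [[0.014, -0.038, 0, 0, 0, 0, 0], [0.028, -0.075, 0, 0, 0, 0, 0], [0.042, -0.112, 0, 0, 0, 0, 0], [0.056, -0.15, 0, 0, 0, 0, 0], [0.07, -0.188, 0, 0, 0, 0, 0], [0.08, -0.21, 0, 0, 0, 0, 0], [0.08, -0.21, 0, 0, 0, 0, 0], [0.08, -0.21, 0, 0, 0, 0, 0]]}}

```text
t: 2.15
tool_pos: [502.4, -173.2, 318.7]
tool_rot: [[-0.94, 0.342, -0.001], [0.342, 0.94, 0.0], [0.001, 0.0, -1.0]]
contact_force: [-1.3, -0.2, 1.2]
opening: 85.4
grip_force: 0.0
```

```bash
python3 - <<'E'
from h import *
s=ctrl.sense();print(s['t'],s['tool_pos'],np.round(s['tool_rot'],3).tolist(),s['joints'],s['opening'])
np.save('s1.npy',s,allow_pickle=True)
im=ctrl.camera('wrist');cv2.imwrite('pics/w1.png',im)
E
```

```text
2.15 [ 502.42053416 -173.20735151  318.70421831] [[-0.94, 0.342, -0.001], [0.342, 0.94, 0.0], [0.001, 0.0, -1.0]] [-4.44406131e-01  2.89203963e-01  1.45543387e+00  5.72944525e-05
  1.39796375e+00 -1.66644231e+00] 85.36387269794716
```

View pics/w1.png

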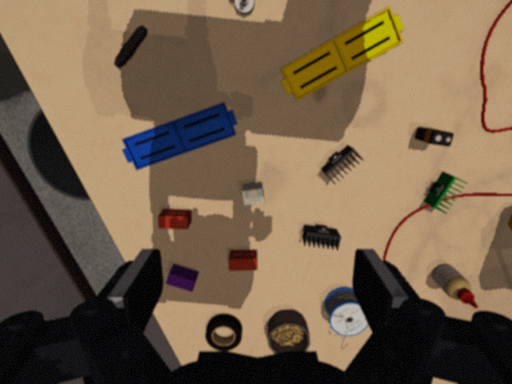

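The wrist view shows everything: yellow tray (342,53), blue tray (180,135), caps (174,218) and (242,260), sinks (341,164) and (321,237). The relay is at (252,192), the battery at (433,136) and the fuse holder at (131,46).

```bash
python3 - <<'E'
from h import *
s=np.load('s1.npy',allow_pickle=True).item()
im=cv2.imread('pics/w1.png');M=masks(im)
def rect(mask,z):
    ys,xs=np.nonzero(mask)
    P=np.array([ray('wrist',(x,y),z,s) for x,y in zip(xs,ys)],np.float32)
    (c,wh,a)=cv2.minAreaRect(P)
    b=cv2.boxPoints((c,wh,a));e=b[1]-b[0];f=b[2]-b[1]
    l=e if np.hypot(*e)>np.hypot(*f) else f
    return np.round(c,1),np.round(wh,1),round(np.degrees(np.arctan2(l[1],l[0]))%180,1)
for k,z in(('yel',8),('blue',8)):
    m=cv2.morphologyEx(M[k].astype(np.uint8),cv2.MORPH_CLOSE,np.ones((5,5)))
    for i,st,c,l in blobs(m,1500):print(k,st,np.round(c),rect(l,z), ray('wrist',c,8,s).round(1))
for i,st,c,l in blobs(M['red'],100):
    if st[4]<2000: print('red',st,np.round(c),[rect(l,z) for z in(30,15)])
for i,st,c,l in blobs(M['dark'],100):
    if st[4]<2000: print('dark',st,np.round(c),[rect(l,z) for z in(30,15)])
t=np.hstack([cv2.resize(im[y:y+60,x:x+64],None,fx=6,fy=6,interpolation=cv2.INTER_CUBIC) for x,y in((143,190),(210,230))])
u=np.hstack([cv2.resize(im[y:y+40,x:x+64],None,fx=6,fy=6,interpolation=cv2.INTER_CUBIC) for x,y in((310,145),(290,218))])
cv2.imwrite('pics/c1.png',np.vstack([t,u])[:600])
E
```

```text
Traceback (most recent call last):
  File "h.py", line 4, in ray
    m=ctrl.camera_model(name)
ValueError: time passes only in moves, steps and waits
```

```bash
sed -i 's/^def ray/import functools\ncm=functools.lru_cache(ctrl.camera_model)\ndef ray/; s/m=ctrl.camera_model(name)/m=cm(name)/' h.py
cat >> h.py <<'E'
def rect(mask,z,s):
    ys,xs=np.nonzero(mask)
    P=np.array([ray('wrist',(x,y),z,s) for x,y in zip(xs,ys)],np.float32)
    (c,wh,a)=cv2.minAreaRect(P)
    b=cv2.boxPoints((c,wh,a));e=b[1]-b[0];f=b[2]-b[1]
    l=e if np.hypot(*e)>np.hypot(*f) else f
    return np.round(c,1).tolist(),np.round(wh,1).tolist(),round(float(np.degrees(np.arctan2(l[1],l[0]))%180),1)
E
python3 - <<'E'
from h import *
s=np.load('s1.npy',allow_pickle=True).item()
im=cv2.imread('pics/w1.png');M=masks(im)
for k,z in(('yel',8),('blue',8)):
    m=cv2.morphologyEx(M[k].astype(np.uint8),cv2.MORPH_CLOSE,np.ones((5,5)))
    for i,st,c,l in blobs(m,1500):print(k,st,np.round(c),rect(l,z,s), ray('wrist',c,8,s).round(1))
for k in('red','dark'):
  for i,st,c,l in blobs(M[k],100):
    if st[4]<2000: print(k,st,np.round(c),[rect(l,z,s) for z in(30,15)])
t=np.hstack([cv2.resize(im[y:y+60,x:x+64],None,fx=6,fy=6,interpolation=cv2.INTER_CUBIC) for x,y in((143,190),(210,230))])
u=np.hstack([cv2.resize(im[y:y+40,x:x+64],None,fx=6,fy=6,interpolation=cv2.INTER_CUBIC) for x,y in((310,145),(290,218))])
cv2.imwrite('pics/c1.png',np.vstack([t,u])[:600])
E
```

```text
blue [ 123  104  113   65 3565] [180. 136.] ([452.6, -267.5], [158.8, 43.1], 89.0) [ 452.2 -266.1]
red [481   0  31 133 388] [490.  73.] [([511.7, 133.2], [36.0, 150.3], 172.9), ([514.6, 143.1], [37.3, 155.6], 172.9)]
red [459 193  53   4 125] [485. 194.] [([665.8, 97.8], [70.8, 4.0], 71.2), ([674.1, 106.4], [73.3, 4.1], 71.2)]
red [383 205  47  56 153] [403. 226.] [([679.4, -21.7], [18.5, 100.3], 127.8), ([688.2, -17.3], [19.2, 103.8], 127.8)]
red [158 210  30  19 379] [173. 220.] [([553.3, -316.5], [40.3, 27.0], 69.9), ([557.7, -322.6], [41.8, 28.0], 69.9)]
red [229 254  27  16 266] [243. 263.] [([648.6, -249.5], [38.1, 24.5], 69.9), ([656.4, -253.2], [39.4, 25.4], 69.9)]
red [460 289  17  19 153] [468. 298.] [([825.9, 49.5], [39.4, 17.7], 26.5), ([839.9, 56.4], [40.8, 18.4], 26.5)]
dark [345  22  38  23 104] [362.  34.] [([414.7, -7.3], [3.3, 47.1], 98.6), ([414.2, -2.4], [3.4, 48.8], 98.6)]
dark [115  26  33  42 599] [131.  46.] [([333.7, -271.9], [15.9, 57.3], 119.5), ([330.3, -276.4], [16.4, 59.3], 119.5)]
dark [   0   35   31   75 1191] [10. 78.] [([315.4, -418.7], [36.2, 84.9
[... 1219 characters left out ...]
k [159 208  33  19 209] [177. 214.] [([547.8, -308.3], [43.7, 22.8], 46.3), ([552.0, -314.1], [45.2, 23.6], 46.3)]
dark [303 225  37  23 632] [321. 235.] [([647.8, -129.7], [54.2, 31.2], 61.0), ([655.5, -129.2], [56.1, 32.3], 61.0)]
dark [229 249  27  11 237] [242. 254.] [([637.2, -245.2], [37.7, 16.1], 69.9), ([644.6, -248.7], [39.0, 16.7], 69.9)]
dark [166 264  33  27 603] [182. 277.] [([642.3, -341.6], [41.0, 37.1], 49.0), ([649.8, -348.5], [42.5, 38.4], 49.0)]
dark [432 266  26  27 319] [442. 277.] [([776.0, 21.6], [45.3, 26.1], 28.7), ([788.2, 27.6], [46.9, 27.1], 28.7)]
dark [214 333  19  11 109] [223. 339.] [([765.7, -326.6], [29.2, 17.2], 62.2), ([777.6, -333.0], [30.3, 17.8], 62.2)]
```

View pics/c1.png

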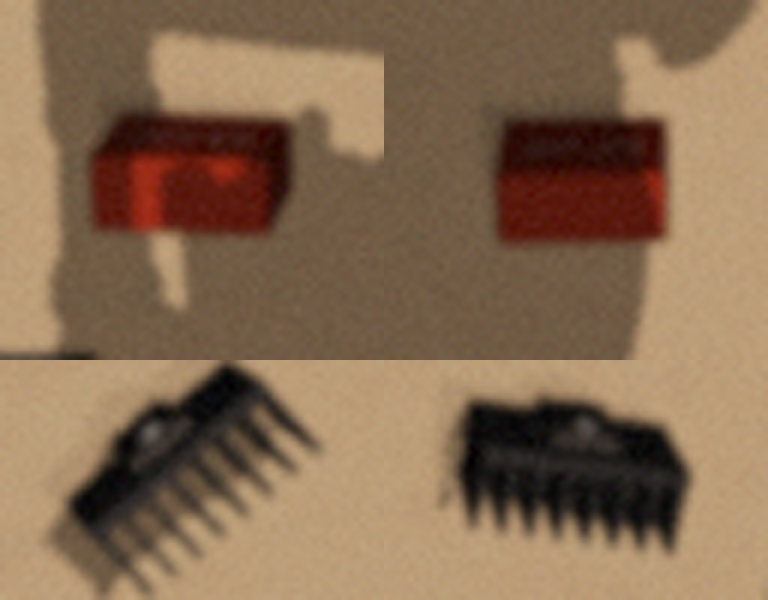

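Crop: each cap's lower, brighter face is its top. Each sink's plate edge is toward the upper side of the image, with its fins pointing down.

```bash
python3 - <<'E'
from h import *
s=np.load('s1.npy',allow_pickle=True).item()
im=cv2.imread('pics/w1.png')
Q=dict(cap1=[(158.5,215.5),(188.8,215.8),(188,228.7),(158.8,228.7)],cap2=[(229.3,258.3),(256.5,258.3),(256.5,270),(229.3,270.2)],
 sink1=[(324.2,172.5),(354.2,150.8),(363.3,160.3),(335,183.3)],sink2=[(303.5,235),(340.2,236.3),(338,249.7),(305.2,245.5)])
for k,q in Q.items():
    P=np.array([ray('wrist',p,30,s) for p in q]);l=(P[1]-P[0]+P[2]-P[3])/2;w=(P[3]-P[0]+P[2]-P[1])/2
    print(k,P.mean(0).round(1),'len',np.hypot(*l).round(1),'wid',np.hypot(*w).round(1),'long ang',np.degrees(np.arctan2(l[1],l[0])).round(1),'x ang',np.degrees(np.arctan2(w[1],w[0])).round(1))
h=cv2.cvtColor(im,cv2.COLOR_BGR2HSV);print('yel hsv',h[45,385],h[70,300])
m=cv2.inRange(h,(20,120,60),(36,255,255));m=cv2.morphologyEx(m,cv2.MORPH_CLOSE,np.ones((5,5)))
for i,st,c,l in blobs(m,1500):print('yel',st,rect(l,8,s))
for z,c in((3,(362,34)),(3,(312,62)),(3,(318,77)),(3,(206,135)),(3,(155,137)),(3,(160,151))):print(c,ray('wrist',c,z,s).round(1))
h=cv2.inRange(h,(100,120,40),(130,255,255));h=cv2.morphologyEx(h,cv2.MORPH_CLOSE,np.ones((7,7)))
for i,st,c,l in blobs(h,1500):print('blue',st,rect(l,8,s))
E
```

```text
cap1 [ 558.1 -317.3] len 41.5 wid 19.8 long ang 69.6 x ang -25.4
cap2 [ 653.2 -249.8] len 39.6 wid 19.4 long ang 70.2 x ang -20.8
sink1 [563.2 -72.2] len 47.3 wid 19.9 long ang 109.9 x ang 25.9
sink2 [ 657.9 -131.4] len 49.9 wid 18.8 long ang 64.9 x ang -17.7
yel hsv [ 28 255 183] [ 23 245  50]
yel [ 281    6  123   95 4906] ([429.1, -33.4], [47.3, 163.2], 98.6)
(362, 34) [414.4  -0.5]
(312, 62) [424.3 -69.1]
(318, 77) [444.4 -67.2]
(206, 135) [ 463.7 -233. ]
(155, 137) [ 442.3 -299.7]
(160, 151) [ 462.3 -301.5]
blue [ 123  103  113   66 3647] ([452.6, -267.6], [159.8, 43.7], 89.2)
```

Emit:
{"fn": "play_rows", "kwargs": {"steps": [[0.007, -0.018, -0.02, 0, 0, -7, 0], [0.014, -0.036, -0.04, 0, 0, -14, 0], [0.021, -0.054, -0.06, 0, 0, -21, 0], [0.028, -0.072, -0.08, 0, 0, -28, 0], [0.035, -0.09, -0.1, 0, 0, -35, 0], [0.042, -0.108, -0.12, 0, 0, -42, 0], [0.049, -0.126, -0.14, 0, 0, -49, 0], [0.056, -0.144, -0.16, 0, 0, -56, 0]]}}

```text
t: 2.87
tool_pos: [558.7, -315.4, 158.6]
tool_rot: [[-0.24, 0.971, -0.0], [0.971, 0.24, 0.0], [0.0, -0.0, -1.0]]
contact_force: [0.8, -0.1, 0.9]
opening: 85.1
grip_force: 0.0
```

Emit:
{"fn": "play_rows", "kwargs": {"steps": [[0, 0, -0.01, 0, 0, -7, 0], [0, 0, -0.02, 0, 0, -14, 0], [0, 0, -0.03, 0, 0, -21, 0], [0, 0, -0.04, 0, 0, -28, 0], [0, 0, -0.05, 0, 0, -34, 0], [0, 0, -0.05, 0, 0, -34, 0], [0, 0, -0.05, 0, 0, -34, 0]]}}

```text
t: 3.45
tool_pos: [558.3, -314.9, 109.4]
tool_rot: [[0.336, 0.942, -0.001], [0.942, -0.336, 0.001], [0.0, -0.001, -1.0]]
contact_force: [-0.3, 0.7, -0.1]
opening: 85.7
grip_force: 0.0
```

```bash
cat > look.py <<'E'
import sys
from h import *
n=sys.argv[1];s=ctrl.sense();np.save(n+'.npy',s,allow_pickle=True)
R=np.array(s['tool_rot']);print(s['t'],s['tool_pos'].round(1),'tool y ang',np.degrees(np.arctan2(R[1,1],R[0,1])).round(2),'open',s['opening'],'grip',s['grip_force'])
im=ctrl.camera('wrist');cv2.imwrite(f'pics/{n}.png',im)
for k,thr in(('red',800),('dark',800)):
    for i,st,c,l in blobs(masks(im)[k],thr):
        if st[4]<16000 and st[0]>100 and st[0]+st[2]<410: print(k,st,[rect(l,z,s) for z in(30,)])
E
python3 look.py a1
```

```text
3.45 [ 558.3 -314.9  109.4] tool y ang -19.61 open 85.71806391520205 grip 0.0
red [ 348   24   42   73 2094] [([651.8, -250.2], [41.1, 21.8], 69.4)]
red [ 247  172   30   64 1456] [([559.1, -315.7], [46.9, 19.0], 68.4)]
```

View pics/a1.png

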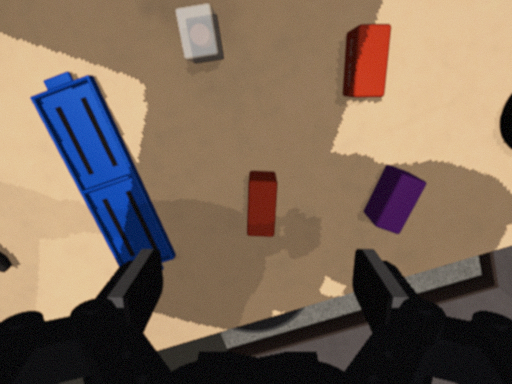

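Cap 1's top face is centred at about (261,208), square to the fingers. Descending on it.

Emit:
{"fn": "play_rows", "kwargs": {"steps": [[0, -0.0015, -0.035, 0, 0, 0, 0.4], [0, -0.0015, -0.07, 0, 0, 0, 0.4], [0, -0.0015, -0.09, 0, 0, 0, 0.4], [0, -0.0015, -0.094, 0, 0, 0, 0.4], [0, -0.0015, -0.094, 0, 0, 0, 1], [0, -0.0015, -0.094, 0, 0, 0, 1], [0, -0.0015, -0.094, 0, 0, 0, 1], [0, -0.0015, -0.094, 0, 0, 0, 1]], "grip_force": 50}}

```text
t: 4.17
tool_pos: [559.5, -318.4, 17.4]
tool_rot: [[0.339, 0.941, 0.003], [0.941, -0.339, -0.002], [-0.001, 0.003, -1.0]]
contact_force: [0.1, 1.5, 10.1]
opening: 18.8
grip_force: 50.2
```

Emit:
{"fn": "play_rows", "kwargs": {"steps": [[0, 0, 0, 0, 0, 0, 1], [0, 0, 0, 0, 0, 0, 1], [0, 0, 0, 0, 0, 0, 1], [0, 0, 0, 0, 0, 0, 1]]}}

```text
t: 4.5
tool_pos: [559.6, -318.4, 17.4]
tool_rot: [[0.339, 0.941, 0.003], [0.941, -0.339, -0.002], [-0.001, 0.003, -1.0]]
contact_force: [0.5, 0.8, 10.2]
opening: 19.1
grip_force: 50.1
```

Emit:
{"fn": "play_rows", "kwargs": {"steps": [[0, 0, 0.025, 0, 0, 0, 1], [0, 0, 0.06, 0, 0, 0, 1], [-0.01, 0.02, 0.07, 0, 0, 4, 1], [-0.025, 0.05, 0.07, 0, 0, 9, 1], [-0.04, 0.08, 0.07, 0, 0, 14, 1], [-0.055, 0.11, 0.07, 0, 0, 19, 1], [-0.07, 0.14, 0.07, 0, 0, 24, 1], [-0.085, 0.17, 0.07, 0, 0, 28.6, 1]]}}

```text
t: 5.17
tool_pos: [473.1, -146.7, 86.5]
tool_rot: [[-0.156, 0.988, 0.002], [0.988, 0.156, -0.001], [-0.001, 0.002, -1.0]]
contact_force: [1.5, -0.1, -0.7]
opening: 19.0
grip_force: 49.0
```

Emit:
{"fn": "play_rows", "kwargs": {"steps": [[-0.015, 0.03, 0, 0, 0, 0, 1], [-0.03, 0.06, 0, 0, 0, 0, 1], [-0.0385, 0.078, 0, 0, 0, 0, 1], [-0.0385, 0.078, 0, 0, 0, 0, 1], [-0.0385, 0.078, 0, 0, 0, 0, 1]]}}

```text
t: 5.58
tool_pos: [435.3, -69.2, 86.3]
tool_rot: [[-0.154, 0.988, 0.002], [0.988, 0.154, -0.001], [-0.001, 0.002, -1.0]]
contact_force: [0.6, 0.2, 0.0]
opening: 18.9
grip_force: 48.9
```

```bash
python3 look.py p1
```

```text
5.5833 [435.3 -69.2  86.3] tool y ang 8.85 open 18.94265737061421 grip 48.943782448768616
red [ 234  232   48   88 3300] [([440.8, -112.1], [30.4, 66.3], 98.4)]
```

View pics/p1.png

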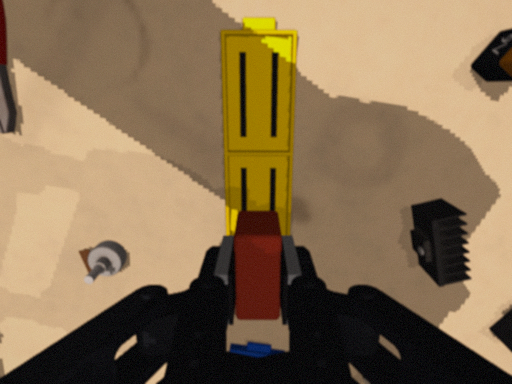

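Cap held square above the yellow bay, in line with the slots at columns 243 and 275. Lowering and releasing.

Emit:
{"fn": "play_rows", "kwargs": {"steps": [[0, 0, -0.03, 0, 0, 0, 1], [0, 0, -0.055, 0, 0, 0, 1], [0, 0, -0.064, 0, 0, 0, 1], [0, 0, -0.0655, 0, 0, 0, 1], [0, 0, -0.0655, 0, 0, 0, 1], [0, 0, -0.0655, 0, 0, 0, 0.4], [0, 0, -0.0655, 0, 0, 0, 0.4], [0, 0, -0.0655, 0, 0, 0, 0.4]]}}

```text
t: 6.3
tool_pos: [435.4, -70.0, 20.2]
tool_rot: [[-0.152, 0.988, 0.001], [0.988, 0.152, -0.0], [-0.0, 0.001, -1.0]]
contact_force: [0.9, -0.3, -0.8]
opening: 50.9
grip_force: 0.0
```

Emit:
{"fn": "play_rows", "kwargs": {"steps": [[0, 0, 0, 0, 0, 0, 0.4], [0, 0, 0.03, 0, 0, 0, 0.2], [0, 0, 0.07, 0, 0, 0, 0], [0.01, -0.01, 0.1, 0, 0, 0, 0], [0.01, -0.01, 0.1, 0, 0, 0, 0]]}}

```text
t: 6.72
tool_pos: [448.7, -81.4, 124.9]
tool_rot: [[-0.152, 0.988, 0.009], [0.988, 0.152, -0.003], [-0.004, 0.008, -1.0]]
contact_force: [2.3, -1.8, -0.1]
opening: 85.4
grip_force: 0.0
```

```bash
python3 look.py p2
```

```text
6.7167 [448.7 -81.4 124.9] tool y ang 8.74 open 85.39153539133692 grip 0.0
red [ 227  152   27   56 1244] [([434.1, -70.6], [18.6, 41.6], 98.4)]
```

View pics/p2.png

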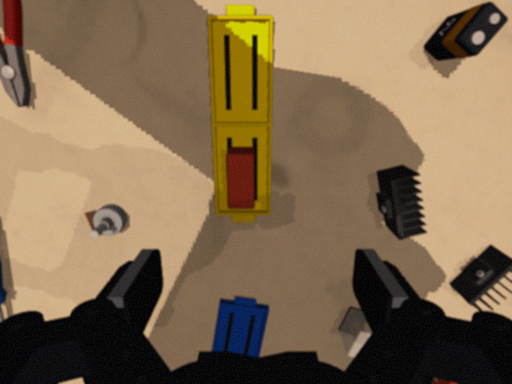

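Cap 1 sits in the lower yellow bay (241,178), measured at (434,-71) against the target (434.6,-69.5). Next is cap 2.

Emit:
{"fn": "play_rows", "kwargs": {"steps": [[0.026, -0.021, 0, 0, 0, -4, 0], [0.052, -0.043, 0, 0, 0, -8, 0], [0.078, -0.064, 0, 0, 0, -12, 0], [0.104, -0.086, 0, 0, 0, -16, 0], [0.13, -0.107, 0, 0, 0, -20, 0], [0.156, -0.128, 0, 0, 0, -24, 0], [0.182, -0.15, 0, 0, 0, -28, 0], [0.208, -0.1705, 0, 0, 0, -29, 0]]}}

```text
t: 7.43
tool_pos: [653.4, -251.1, 118.6]
tool_rot: [[0.351, 0.936, -0.002], [0.936, -0.351, 0.001], [0.0, -0.002, -1.0]]
contact_force: [0.1, -0.6, 0.0]
opening: 85.5
grip_force: 0.0
```

Emit:
{"fn": "play_rows", "kwargs": {"steps": [[0, 0, -0.035, 0, 0, 0, 0.4], [0, 0, -0.07, 0, 0, 0, 0.4], [0, 0, -0.09, 0, 0, 0, 0.4], [0, 0, -0.1, 0, 0, 0, 0.4], [0, 0, -0.104, 0, 0, 0, 0.4], [0, 0, -0.104, 0, 0, 0, 1], [0, 0, -0.104, 0, 0, 0, 1], [0, 0, -0.104, 0, 0, 0, 1]]}}

```text
t: 8.1
tool_pos: [653.9, -250.6, 17.6]
tool_rot: [[0.346, 0.938, 0.002], [0.938, -0.346, -0.001], [-0.0, 0.003, -1.0]]
contact_force: [1.8, -1.0, -0.0]
opening: 19.1
grip_force: 49.0
```

Emit:
{"fn": "play_rows", "kwargs": {"steps": [[0, 0, 0, 0, 0, 0, 1], [0, 0, 0, 0, 0, 0, 1], [0, 0, 0, 0, 0, 0, 1], [0, 0, 0, 0, 0, 0, 1]]}}

```text
t: 8.43
tool_pos: [653.8, -250.6, 17.5]
tool_rot: [[0.346, 0.938, 0.002], [0.938, -0.346, -0.001], [-0.0, 0.003, -1.0]]
contact_force: [0.8, 0.5, 8.4]
opening: 18.9
grip_force: 50.0
```

Emit:
{"fn": "play_rows", "kwargs": {"steps": [[0, 0, 0.025, 0, 0, 0, 1], [0, 0, 0.06, 0, 0, 0, 1], [-0.015, 0.017, 0.07, 0, 0, 4, 1], [-0.04, 0.044, 0.07, 0, 0, 9, 1], [-0.065, 0.072, 0.07, 0, 0, 14, 1], [-0.09, 0.1, 0.07, 0, 0, 19, 1], [-0.115, 0.127, 0.07, 0, 0, 24, 1], [-0.14, 0.155, 0.07, 0, 0, 28.6, 1]]}}

```text
t: 9.1
tool_pos: [511.9, -94.3, 86.7]
tool_rot: [[-0.149, 0.989, 0.002], [0.989, 0.149, -0.001], [-0.001, 0.002, -1.0]]
contact_force: [0.8, 0.2, 0.9]
opening: 19.0
grip_force: 49.0
```

Emit:
{"fn": "play_rows", "kwargs": {"steps": [[-0.025, 0.028, 0, 0, 0, 0, 1], [-0.05, 0.055, 0, 0, 0, 0, 1], [-0.075, 0.082, 0, 0, 0, 0, 1], [-0.0893, 0.0975, 0, 0, 0, 0, 1], [-0.0893, 0.0975, -0.02, 0, 0, 0, 1], [-0.0893, 0.0975, -0.05, 0, 0, 0, 1], [-0.0893, 0.0975, -0.062, 0, 0, 0, 1], [-0.0893, 0.0975, -0.0655, 0, 0, 0, 1]]}}

```text
t: 9.77
tool_pos: [423.7, 2.5, 19.8]
tool_rot: [[-0.145, 0.989, 0.0], [0.989, 0.145, 0.0], [0.0, 0.0, -1.0]]
contact_force: [-8.1, 0.8, 20.0]
opening: 19.1
grip_force: 52.1
```

Emit:
{"fn": "play_rows", "kwargs": {"steps": [[0, 0, 0, 0, 0, 0, 1], [0, 0, 0, 0, 0, 0, 0.4], [0, 0, 0, 0, 0, 0, 0.4], [0, 0, 0, 0, 0, 0, 0.4], [0, 0, 0.03, 0, 0, 0, 0.2], [0, 0, 0.07, 0, 0, 0, 0], [0.03, -0.02, 0.1, 0, 0, 0, 0], [0.06, -0.04, 0.1, 0, 0, 0, 0]]}}

```text
t: 10.43
tool_pos: [484.0, -37.4, 125.2]
tool_rot: [[-0.147, 0.989, 0.004], [0.989, 0.147, -0.001], [-0.001, 0.004, -1.0]]
contact_force: [3.4, -0.0, -0.6]
opening: 85.5
grip_force: 0.0
```

```bash
python3 look.py p3; python3 look.py p3
```

```text
10.4333 [484.  -37.4 125.2] tool y ang 8.43 open 85.48913480832084 grip 0.0
red [179 107  26  54 966] [([430.8, 1.8], [16.9, 36.8], 98.3)]
10.4833 [493.  -42.1 124.9] tool y ang 8.35 open 85.52534678655599 grip 0.0
red [ 149   90   36   61 1476] [([424.0, 3.8], [21.8, 40.5], 97.9)]
red [ 161  196   29   52 1020] [([434.7, -70.7], [19.4, 41.7], 98.4)]
dark [161 178  38  66 890] [([437.3, -61.7], [25.9, 52.3], 98.9)]
```

View pics/p3.png

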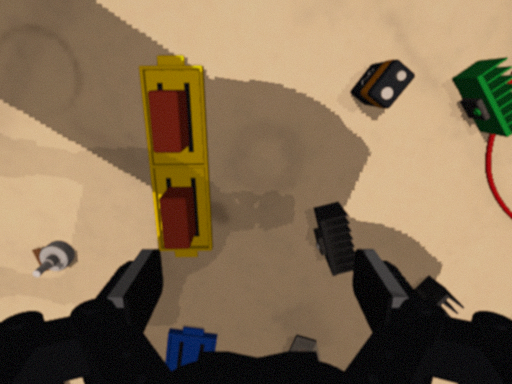

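Both caps are seated in the yellow bays at (170,120) and (179,217). Next I hover over sink 1 at (334,238).

Emit:
{"fn": "play_rows", "kwargs": {"steps": [[0.026, -0.011, 0, 0, 0, 5, 0], [0.052, -0.022, 0, 0, 0, 10, 0], [0.079, -0.034, 0, 0, 0, 11, 0], [0.079, -0.034, 0, 0, 0, 11, 0], [0.079, -0.034, 0, 0, 0, 11, 0]]}}

```text
t: 10.95
tool_pos: [563.7, -72.4, 120.3]
tool_rot: [[-0.33, 0.944, 0.001], [0.944, 0.33, -0.0], [-0.001, 0.001, -1.0]]
contact_force: [-0.4, 0.9, 0.1]
opening: 85.5
grip_force: 0.0
```

```bash
python3 look.py q1; python3 -c "
import cv2;im=cv2.imread('pics/q1.png');cv2.imwrite('pics/q1c.png',cv2.resize(im[130:280,160:360],None,fx=4,fy=4,interpolation=2))"
```

```text
10.95 [563.7 -72.4 120.3] tool y ang 19.28 open 85.48891048397533 grip 0.0
dark [ 296    0   57   55 1329] [([564.3, 48.4], [35.0, 17.4], 62.5)]
dark [ 234  158   39   74 2252] [([558.4, -70.9], [26.2, 55.1], 113.9)]
```

View pics/q1c.png

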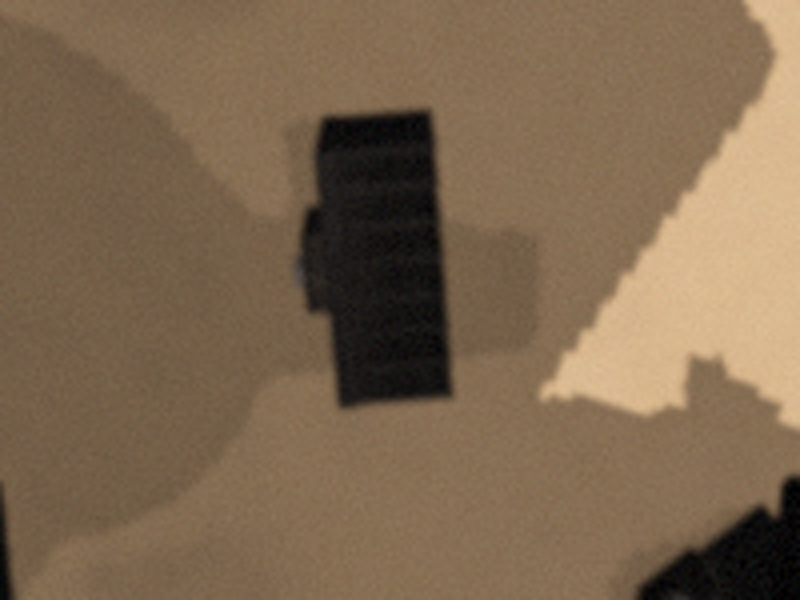

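Sink 1's top face spans (239,169) to (272,231), rotated a few degrees clockwise in the image.

```bash
cat > quad.py <<'E'
import sys
from h import *
s=np.load(sys.argv[1]+'.npy',allow_pickle=True).item();q=eval(sys.argv[2])
P=np.array([ray('wrist',p,30,s) for p in q]);e=[P[1]-P[0]+P[2]-P[3],P[3]-P[0]+P[2]-P[1]]
print(P.mean(0).round(1),[(np.hypot(*v/2).round(1),np.degrees(np.arctan2(v[1],v[0])).round(1)) for v in e])
E
python3 quad.py q1 "[(239.5,168.8),(268.8,166.8),(272.5,228.8),(245,231.8)]"
```

```text
[562.5 -73. ] [(np.float64(20.7), np.float64(24.6)), (np.float64(48.2), np.float64(-66.9))]
```

Emit:
{"fn": "play_rows", "kwargs": {"steps": [[0, -0.001, -0.035, 0, 0, 4, 0.4], [0, -0.001, -0.07, 0, 0, 4, 0.4], [0, -0.001, -0.09, 0, 0, 4, 0.4], [0, -0.001, -0.1, 0, 0, 4, 0.4], [0, -0.001, -0.104, 0, 0, 4, 0.4], [0, -0.001, -0.104, 0, 0, 4, 1], [0, -0.001, -0.104, 0, 0, 4, 1], [0, -0.001, -0.104, 0, 0, 4, 1]]}}

```text
t: 11.67
tool_pos: [563.3, -72.8, 17.8]
tool_rot: [[-0.396, 0.918, 0.002], [0.918, 0.396, -0.0], [-0.001, 0.001, -1.0]]
contact_force: [-0.9, 0.6, 0.9]
opening: 20.7
grip_force: 48.8
```

Emit:
{"fn": "play_rows", "kwargs": {"steps": [[0, 0, 0, 0, 0, 0, 1], [0, 0, 0, 0, 0, 0, 1], [0, 0, 0, 0, 0, 0, 1], [0, 0, 0, 0, 0, 0, 1]]}}

```text
t: 12.0
tool_pos: [563.3, -72.8, 17.7]
tool_rot: [[-0.396, 0.918, 0.002], [0.918, 0.396, -0.0], [-0.001, 0.002, -1.0]]
contact_force: [-0.2, 0.7, 9.9]
opening: 20.3
grip_force: 49.9
```

Emit:
{"fn": "play_rows", "kwargs": {"steps": [[0, 0, 0.025, 0, 0, 0, 1], [0, 0, 0.06, 0, 0, 0, 1], [-0.009, -0.02, 0.07, 0, 0, -4, 1], [-0.022, -0.048, 0.07, 0, 0, -8, 1], [-0.036, -0.077, 0.07, 0, 0, -12, 1], [-0.05, -0.107, 0.07, 0, 0, -16, 1], [-0.063, -0.136, 0.07, 0, 0, -20, 1], [-0.077, -0.165, 0.07, 0, 0, -24.3, 1]]}}

```text
t: 12.67
tool_pos: [485.2, -239.2, 87.4]
tool_rot: [[0.02, 1.0, 0.002], [1.0, -0.02, -0.001], [-0.001, 0.002, -1.0]]
contact_force: [1.0, -0.3, 0.0]
opening: 20.7
grip_force: 49.1
```

Emit:
{"fn": "play_rows", "kwargs": {"steps": [[-0.014, -0.03, 0, 0, 0, 0, 1], [-0.025, -0.055, 0, 0, 0, 0, 1], [-0.0306, -0.0663, 0, 0, 0, 0, 1], [-0.0306, -0.0663, 0, 0, 0, 0, 1], [-0.0306, -0.0663, 0, 0, 0, 0, 1]]}}

```text
t: 13.08
tool_pos: [455.1, -304.1, 86.8]
tool_rot: [[0.018, 1.0, 0.001], [1.0, -0.018, -0.0], [-0.0, 0.001, -1.0]]
contact_force: [0.2, 0.8, -0.5]
opening: 20.9
grip_force: 49.1
```

```bash
python3 look.py r1
```

```text
13.0833 [ 455.1 -304.1   86.8] tool y ang -1.04 open 20.8530493707815 grip 49.10572573542595
```

View pics/r1.png

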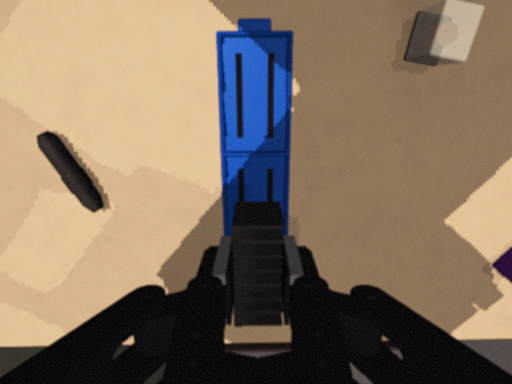

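Sink held square above the near blue bay. Lowering and releasing.

Emit:
{"fn": "play_rows", "kwargs": {"steps": [[0, 0, -0.03, 0, 0, 0, 1], [0, 0, -0.055, 0, 0, 0, 1], [0, 0, -0.063, 0, 0, 0, 1], [0, 0, -0.0655, 0, 0, 0, 1], [0, 0, -0.0655, 0, 0, 0, 1], [0, 0, -0.0655, 0, 0, 0, 0.4], [0, 0, -0.0655, 0, 0, 0, 0.4], [0, 0, -0.0655, 0, 0, 0, 0.4]]}}

```text
t: 13.8
tool_pos: [455.5, -303.8, 21.3]
tool_rot: [[0.016, 1.0, 0.001], [1.0, -0.016, -0.0], [-0.0, 0.001, -1.0]]
contact_force: [-0.6, 0.4, -0.2]
opening: 50.9
grip_force: 0.0
```

Emit:
{"fn": "play_rows", "kwargs": {"steps": [[0, 0, 0.03, 0, 0, 0, 0.2], [0, 0, 0.07, 0, 0, 0, 0], [0.015, 0.013, 0.1, 0, 0, -2, 0], [0.04, 0.035, 0.1, 0, 0, -5, 0], [0.065, 0.057, 0.1, 0, 0, -8, 0], [0.09, 0.079, 0.1, 0, 0, -12, 0], [0.115, 0.1, 0.1, 0, 0, -16, 0], [0.14, 0.122, 0.1, 0, 0, -20, 0]]}}

```text
t: 14.47
tool_pos: [596.2, -180.6, 121.3]
tool_rot: [[0.361, 0.933, 0.0], [0.933, -0.361, -0.0], [-0.0, 0.001, -1.0]]
contact_force: [0.0, -1.2, -0.5]
opening: 85.2
grip_force: 0.0
```

Emit:
{"fn": "play_rows", "kwargs": {"steps": [[0.025, 0.02, 0, 0, 0, 0, 0], [0.05, 0.042, 0, 0, 0, 0, 0], [0.063, 0.051, 0, 0, 0, 0, 0], [0.063, 0.051, 0, 0, 0, 0, 0], [0.063, 0.051, 0, 0, 0, 0, 0]]}}

```text
t: 14.88
tool_pos: [658.2, -130.3, 120.8]
tool_rot: [[0.356, 0.934, -0.0], [0.934, -0.356, -0.0], [-0.0, -0.0, -1.0]]
contact_force: [0.2, 0.8, -0.4]
opening: 85.6
grip_force: 0.0
```

```bash
python3 look.py q2; python3 -c "
import cv2;im=cv2.imread('pics/q2.png');cv2.imwrite('pics/q2c.png',cv2.resize(im[130:280,160:360],None,fx=4,fy=4,interpolation=2))"
```

```text
14.8833 [ 658.2 -130.3  120.8] tool y ang -20.88 open 85.64142514420908 grip 0.0
dark [ 237  158   40   74 2204] [([655.7, -127.0], [54.9, 26.4], 63.4)]
```

View pics/q2c.png

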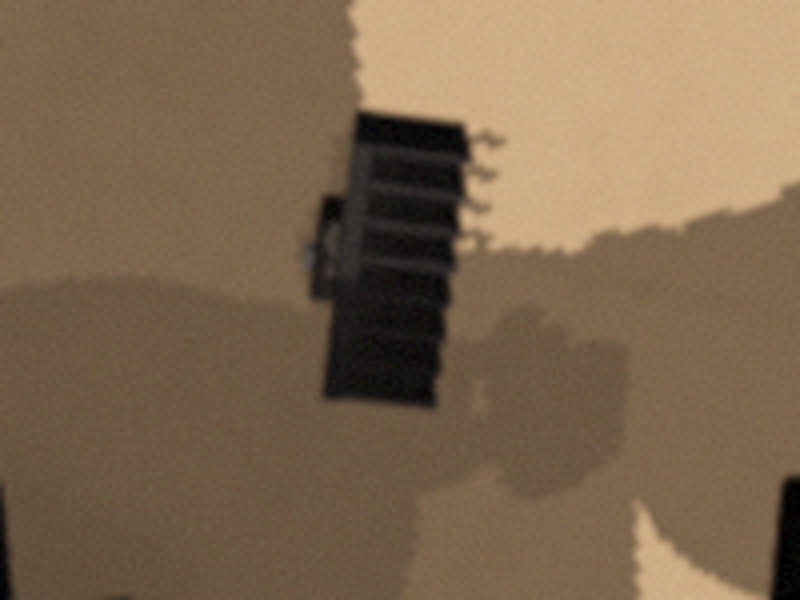

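```bash
python3 quad.py q2 "[(248.8,165.8),(277,169.3),(269.3,231.3),(241.3,229.5)]"
```

```text
[ 657.3 -131.2] [(np.float64(20.6), np.float64(-26.6)), (np.float64(48.7), np.float64(-117.4))]
```

Sink 2's top face is centred at (657.3,-131.2), with its x axis at -27°. Grasping it.

Emit:
{"fn": "play_rows", "kwargs": {"steps": [[0, 0, -0.03, 0, 0, -6, 0.4], [0, 0, -0.065, 0, 0, -6, 0.4], [0, 0, -0.09, 0, 0, -6, 0.4], [0, 0, -0.1, 0, 0, -6, 0.4], [0, 0, -0.1045, 0, 0, -6, 0.4], [0, 0, -0.1045, 0, 0, -6, 1], [0, 0, -0.1045, 0, 0, -6, 1], [0, 0, -0.1045, 0, 0, -6, 1]]}}

```text
t: 15.6
tool_pos: [658.9, -131.5, 18.2]
tool_rot: [[0.454, 0.891, 0.002], [0.891, -0.454, -0.001], [0.0, 0.002, -1.0]]
contact_force: [-0.7, -0.2, -0.7]
opening: 20.5
grip_force: 48.7
```

Emit:
{"fn": "play_rows", "kwargs": {"steps": [[0, 0, 0, 0, 0, 0, 1], [0, 0, 0, 0, 0, 0, 1], [0, 0, 0, 0, 0, 0, 1], [0, 0, 0, 0, 0, 0, 1]]}}

```text
t: 15.93
tool_pos: [658.9, -131.4, 18.1]
tool_rot: [[0.453, 0.891, 0.002], [0.891, -0.453, -0.001], [0.0, 0.003, -1.0]]
contact_force: [-1.2, -0.3, 8.9]
opening: 20.5
grip_force: 49.7
```

Emit:
{"fn": "play_rows", "kwargs": {"steps": [[0, 0, 0.025, 0, 0, 0, 1], [0, 0, 0.06, 0, 0, 0, 1], [-0.02, -0.01, 0.07, 0, 0, 4, 1], [-0.052, -0.026, 0.07, 0, 0, 9, 1], [-0.085, -0.042, 0.07, 0, 0, 14, 1], [-0.118, -0.058, 0.07, 0, 0, 19, 1], [-0.15, -0.074, 0.07, 0, 0, 24, 1], [-0.175, -0.087, 0.07, 0, 0, 26, 1]]}}

```text
t: 16.6
tool_pos: [481.0, -218.7, 87.3]
tool_rot: [[0.012, 1.0, 0.001], [1.0, -0.012, -0.001], [-0.001, 0.001, -1.0]]
contact_force: [1.2, -0.3, -1.7]
opening: 20.7
grip_force: 49.1
```

Emit:
{"fn": "play_rows", "kwargs": {"steps": [[-0.015, -0.008, 0, 0, 0, 0, 1], [-0.0268, -0.013, 0, 0, 0, 0, 1], [-0.0268, -0.013, 0, 0, 0, 0, 1], [-0.0268, -0.013, 0, 0, 0, 0, 1]]}}

```text
t: 16.93
tool_pos: [456.7, -231.4, 86.9]
tool_rot: [[0.018, 1.0, 0.001], [1.0, -0.018, -0.001], [-0.001, 0.001, -1.0]]
contact_force: [-0.2, -0.4, -0.6]
opening: 20.7
grip_force: 49.1
```

```bash
python3 look.py r2
```

```text
16.9333 [ 456.7 -231.4   86.9] tool y ang -1.03 open 20.66301083557448 grip 49.061879217624664
```

View pics/r2.png

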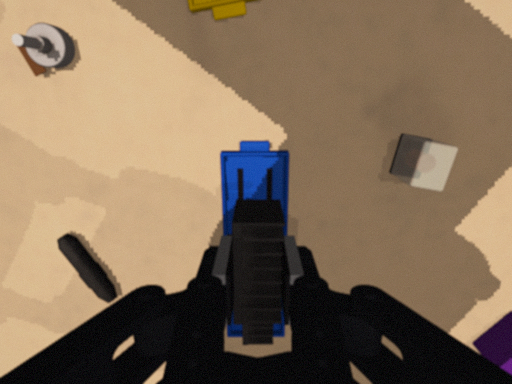

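Square over the far blue bay; sink 1 is visible behind it (258,338). Lowering, releasing and backing up for a final look.

Emit:
{"fn": "play_rows", "kwargs": {"steps": [[0, 0, -0.03, 0, 0, 0, 1], [0, 0, -0.055, 0, 0, 0, 1], [0, 0, -0.063, 0, 0, 0, 1], [0, 0, -0.0655, 0, 0, 0, 1], [0, 0, -0.0655, 0, 0, 0, 1], [0, 0, -0.0655, 0, 0, 0, 0.4], [0, 0, -0.0655, 0, 0, 0, 0.4], [0, 0, -0.0655, 0, 0, 0, 0.4]]}}

```text
t: 17.65
tool_pos: [456.9, -230.9, 21.1]
tool_rot: [[0.016, 1.0, 0.001], [1.0, -0.016, -0.0], [-0.0, 0.001, -1.0]]
contact_force: [0.1, -0.3, 0.7]
opening: 51.3
grip_force: 0.0
```

Emit:
{"fn": "play_rows", "kwargs": {"steps": [[0, 0, 0.03, 0, 0, 0, 0.2], [0, 0, 0.07, 0, 0, 0, 0], [0, -0.02, 0.105, 0, 0, 0, 0], [0, -0.045, 0.13, 0, 0, 0, 0], [0, -0.07, 0.16, 0, 0, 0, 0], [0, -0.09, 0.18, 0, 0, 0, 0], [0, -0.09, 0.18, 0, 0, 0, 0], [0, -0.09, 0.18, 0, 0, 0, 0]]}}

```text
t: 18.32
tool_pos: [456.6, -321.9, 201.8]
tool_rot: [[0.018, 1.0, 0.002], [1.0, -0.018, -0.002], [-0.002, 0.002, -1.0]]
contact_force: [0.0, 1.3, -0.2]
opening: 85.4
grip_force: 0.0
```

```bash
python3 look.py f1
```

```text
18.3167 [ 456.6 -321.9  201.8] tool y ang -1.04 open 85.37210266248772 grip 0.0
dark [ 237   38   31   64 1357] [([452.6, -230.3], [52.2, 26.4], 89.4)]
dark [ 238  122   29   56 1445] [([450.9, -301.2], [52.6, 26.5], 89.3)]
dark [ 193  255  106   44 3471] [([441.6, -438.2], [110.1, 52.2], 0.6)]
```

View pics/f1.png

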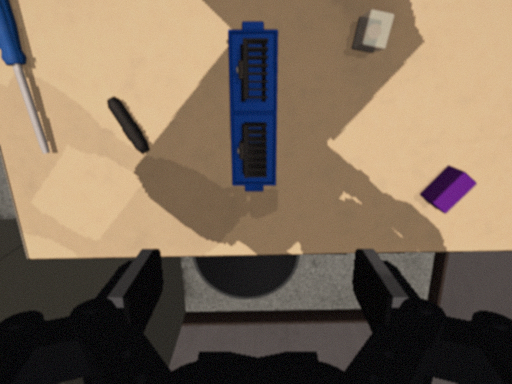

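Both sinks stand in their blue bays, at (254,70) and (254,150), and the bystanders look undisturbed. Handing in.

```bash
python3 -c "
from station import ctrl
print(ctrl.finish_job())"
```

```text
the job is handed in; nothing more can be done
None
```

I put both red film capacitors in the yellow tray and both black heatsinks in the blue tray, one per bay; the relay, battery and fuse holder were not touched, and I handed the job in at about 18 s of the 88 s (no verdict was returned).

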